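# Park the drill-bit rack behind the spring barrier

## Task

Park the drill-bit rack: press the barrier's long pedal down with one fingertip so that the barrier arm swings up, and keep it held well clear of the rack while you push the rack by its upright back plate along the chute, under the raised arm, until it is fully home against the end stop. Then let the pedal go so that the arm drops shut behind the wooden block. Push only: do not lift or tip the rack, and leave the glue bottle, the jar and the offcut where they are.

Things in the scene. Friction and masses are not known exactly. Their poses are not given: they have to be found in the camera images.
- chute: Fixed chute, origin on the bench on its centre line; +x is the push direction, +y the pedal side, z up. 6 mm grey floor plate, two aluminium walls 70 mm apart inside, 8 mm thick, tops 28 mm above the bench. Open entry end at x = -230 mm; barrier arm at x = 54 to 66 mm; inner face of the 50 mm high end stop at x = 156 mm.
- gate_axis (a point): Point on the axis of the level steel shaft (10 mm thick) beside the chute, at the barrier arm: x = 60, y = 53, z = 45 mm in the chute frame. The shaft runs along x outside the +y wall, in bearing blocks up to 52 mm high at chute x = -222, 35 and 78 mm.
- gate (a joint): Turn (rad) of the shaft, which carries barrier arm and pedal. 0 = shut: the arm, a 12 mm square bar, lies level across the chute 39 to 51 mm above the bench and blocks the rack's block. Pressing the pedal down swings the arm up (value grows); from 0.75 up the rack passes clear beneath; hard stop at 1.15. A weak spring shuts it (1 to 5 N at the pedal).
- pedal_mid (a point): Middle of the pedal: a flat aluminium plate 5 mm thick in a plane through the shaft axis, 225 mm long (chute x = -215 to 10 mm), 8 to 62 mm out from the axis. At gate value q it rises away from the chute at (0.524 - q) rad to level. A fingertip can slide along it, holding it down. At q = 1 its top is 31 mm above the bench, 33 mm out from the axis. Moves with the pedal.
- rack: Loose wooden drill-bit rack in the chute, 0.3 to 0.65 kg, 165 mm long (x), 66 mm wide. Origin: centre of its underside (6 mm above the bench); +x = push direction. A 10 mm deck with a block at the front (x = 2 to 82 mm, 60 mm wide, 46 mm high; steel bits in it up to 76 mm) and at the rear an upright back plate (x = -82.5 to -74.5 mm, 60 mm wide, 60 mm high): push its rear face.
- chute_home (a point): Where the rack's origin is when the rack is fully home against the end stop (x = 73.5 mm, y = 0, z = 6 mm in the chute frame). The arm can drop behind the block once the rack is within about 8 mm of it.
- glue: Bystander: white plastic glue bottle, 52 mm across, 130 mm high; origin at the centre of its underside.
- jar: Bystander: jar with a steel cap, 64 mm across, 75 mm high; origin at the centre of its underside.
- offcut: Bystander: wooden offcut, 90 x 45 x 30 mm; origin at the centre of its underside.
There are look-alikes about, which are no part of the job. There is more than one size of the rack; the job needs the middle-sized.

How it is judged:
By the outcome, as a careful person would: the job done as asked, in the order asked, and still so for the second after the job is handed in, with the robot touching nothing.
It also fails if it takes over 38 s, if anything falls off the work surface, if the arm or the gripper's body presses on something with over 40 N, if the wrist force passes 120 N, or if a joint passes its speed limit or range.

## Robot

A 6-joint arm with a two-finger parallel gripper is mounted at the origin on the work surface. World frame = base frame: x ahead of the robot, y to its left, z up, the work surface at z = 0. Lengths are in m, angles in rad, forces in N, time in s.
With the tool pointing down it reaches from about 0.3 to 0.875 m from the base axis. Payload 6.4 kg.
Tool frame: the origin (TCP) lies on the centre line of the jaws, within the pads' length; the fingertips stand 17 mm ahead of it and the grasp point (between the pads) lies 2 mm behind it (ctrl.finger_overhang is the distance from the TCP to the fingertips, in m); z points along the fingers, y is the direction in which the jaws open and shut (so a half turn about z gives the same grasp; the last joint's range is limited). The gripper opens to 85 mm and grips with 20 to 120 N. Pads are 22 mm wide; open, the fingers measure 114 mm over their backs; the gripper's body (76 mm by 85 mm) begins 54 mm behind the grasp point. The pads swing forward as they close: fully open they stand 13 mm farther back than shut.
Start: joints at [-1.332, 0.181, 1.607, -0, 1.354, -0.206], TCP at [0.247, -0.519, 0.248] pointing down, gripper open.
Joint ranges: [-2.99, 2.99], [-0.89, 2.07], [0.3, 2.58], [-1.14, 4.28], [0, 2.63], [-3.12, 3.12]. Speed limits (rad/s): [2.57, 2.57, 3.01, 3.14, 3.14, 3.14].

## Interface

Orientations are given as a unit quaternion [x, y, z, w].
In Python, from cell import sensors, viewer, close_job, ctrl gives the robot as it stands.
- The arm moves only by the tool move_arm, never from a script. Its argument "series" is a list of rows, each an object with "slide": the shift along the tool's x, y, z in m, a list of three; "roll": the turn about the tool's z in rad; "gripper": the finger opening in m, from 0 to 0.0854. A call has 1 to 20 rows; each row is the pose to reach, as a shift and turn from the pose commanded when the call began, along the tool's axes at that moment; what a row does not reach only later rows make up. A row lasts 1/8 s, in which the tool goes at most 62.5 mm and 10.7 degrees, less where a joint would pass 70% of its speed; a pose out of reach is approached as far as the arm can. A call with a gripper value outside its range is refused whole. The fingers move at their own pace and stop on an object; "squeeze" is the grip in N (left out, the last holds). Time passes only in rows, so rows that repeat a pose let the fingers close. It gives the time, the measured TCP pose, the force and the opening at its end, in the units of the state.
- sensors.state(): the state, without advancing time (a new reading comes with each control period).
- viewer.grab_frame(name): name is "scene" or "top" or "wrist"; returns the picture (480x640x3 uint8, red, green, blue); there is no depth.
- viewer.get_calibration(name): a dict with "camera_matrix" (3x3 intrinsics, pixels), "R" (3x3) and "t" (3): a world point X has camera coordinates R X + t. Camera axes: x right, y down, z forward; pixel columns grow to the right and rows downward; lengths in m; the calibration is good to about 2 mm. The wrist camera is an equidistant fisheye: a pixel r from the principal point sees the ray r / f radians off the axis. A picture is of the moment at which its call begins: read the wrist's pose just before it. get_calibration takes no time and is no camera call; for the wrist camera it gives the pose at the moment of the call.
- close_job(): hands the job in, once; it reports no verdict.
Trained networks look in the newest picture that a camera, given by its name, has taken for a name from the list of things; names that differ only in an ending like _2 or _b are one class to them, and where a whole thing is asked for, a point or a joint stands for the part that bears it (a point fixed in the world has none). Each returns a list of dicts, best first, with "p" (0 to 1); they miss things now and then, are a little off and sometimes report something else, mostly with a low value. They report only what shows in the picture. A call takes as long as a camera call. They do not tell look-alikes from the thing itself.
- viewer.cut_out(camera, target): "region" (480x640 bool, what is visible of it).
- viewer.landmark_of(camera, target): "position" ([x, y, z] in m, in world coordinates, good to about 4 mm: a listed point, or the origin of a listed thing).
The state is a dict: "t": time; "joint_positions": joint angles; "qd": joint speeds; "joint_torque": joint torques, N m; "tcp_pos": TCP position; "orientation": TCP orientation; "contact_force": force on the tool from outside, world axes, zero at the start; "torque": the same for the moment, N m; "width": finger opening in m.
Only numpy, scipy, OpenCV 4.12 (cv2) and the standard library are available. Lean on these libraries where they do the work, as an engineer would, in place of code of your own. Each camera call takes 0.05 s, during which the arm holds its last target.

## Working session

There is one attempt and no reset: what is moved stays moved. The work goes in short steps, Python scripts to look and compute and a tool call to move; the robot and the scene stay as the last step left them, time stands still between calls to the robot, and variables do not carry over. Pictures are saved under pics/ and viewed, and the job is handed in when it is done.

Besides the shell and the picture viewer there is one more tool, called after "Emit:" by a JSON object that holds its "api" and its "payload", one argument or row to a line. move_arm: Moves the arm, as the interface text tells. Its arguments: {"type":"object","properties":{"series":{"type":"array"},"squeeze":{"type":"number"}},"required":["series"]}

```bash
ls; mkdir -p pics
cat > h.py <<'E'
import numpy as np, cv2
from cell import sensors, viewer, close_job, ctrl
def save(n,im): cv2.imwrite('pics/'+n+'.png', im[:,:,::-1])
E
python3 - <<'E'
from h import *
for c in ('scene','top'):
    save(c+'0',viewer.grab_frame(c))
s=sensors.state(); print({k:np.round(v,3).tolist() for k,v in s.items()})
for n in ('chute','gate_axis','pedal_mid','rack','chute_home','glue','jar','offcut'):
    for c in ('scene','top'):
        print(n,c,[(round(d['p'],2),np.round(d['position'],4).tolist()) for d in viewer.landmark_of(c,n)])
E
```

```text
pics
{'t': 0.1, 'joint_positions': [-1.332, 0.181, 1.608, 0.0, 1.354, -0.206], 'qd': [0.0, -0.001, -0.001, 0.0, -0.001, -0.0], 'joint_torque': [0.001, -44.588, -35.224, -0.0, 0.004, -0.0], 'tcp_pos': [0.247, -0.519, 0.247], 'orientation': [0.975, 0.221, 0.0, -0.001], 'contact_force': [-0.013, 0.167, 0.384], 'torque': [-0.021, -0.019, 0.015], 'width': 0.085}
chute scene [(0.83, [0.6079, 0.0224, 0.0009])]
chute top []
gate_axis scene [(0.95, [0.5432, 0.0785, 0.0451])]
gate_axis top [(0.95, [0.5441, 0.0715, 0.0433])]
pedal_mid scene [(0.56, [0.5336, -0.0902, 0.0603])]
pedal_mid top [(0.66, [0.5358, -0.0898, 0.064]), (0.57, [0.5362, 0.2735, -0.0015])]
rack scene [(0.9, [0.309, -0.2533, 0.0027]), (0.89, [0.3647, 0.0302, -0.0025]), (0.87, [0.6064, -0.0283, 0.0071])]
rack top [(0.87, [0.3584, 0.0327, 0.0014]), (0.59, [0.3118, -0.2549, -0.0004]), (0.57, [0.6106, -0.0287, 0.0086])]
chute_home scene [(0.76, [0.5969, 0.0944, 0.0045]), (0.54, [0.7353, -0.0593, 0.0085])]
chute_home top [(0.59, [0.5969, 0.0903, 0.0055])]
glue scene [(0.93, [0.7373, -0.0628, 0.0054])]
glue top [(0.89, [0.7359, -0.0631, -0.0009])]
jar scene [(0.71, [0.7637, 0.0841, 0.001])]
jar top [(0.81, [0.7687, 0.0853, 0.0007])]
offcut scene [(0.95, [0.5349, 0.2728, -0.0022]), (0.34, [0.7674, 0.0837, 0.0018])]
offcut top []
```

View pics/scene0.png

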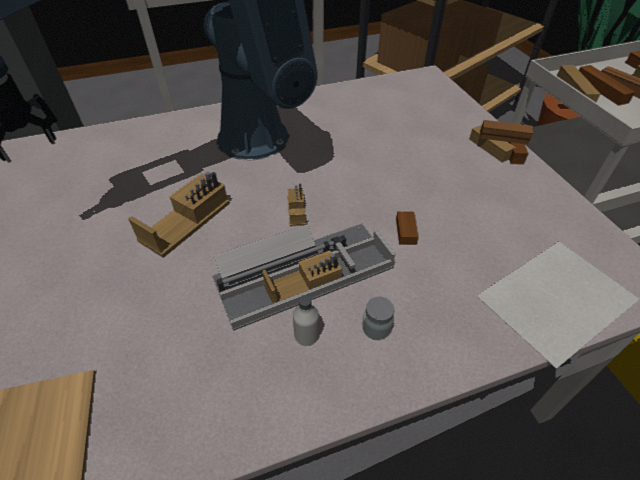

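View pics/top0.png

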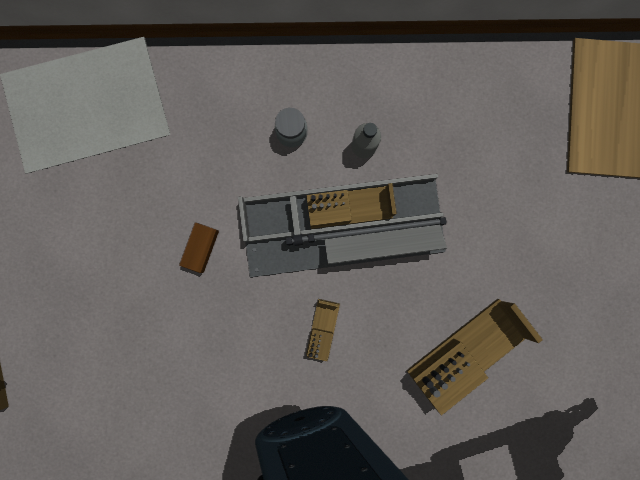

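The scene view shows three racks. The middle-sized one is already in the chute, with its back plate near (268,285) and its block near (320,270). The top view puts the chute entry at right (~x 440) and the end stop at left (~x 243), with the pedal on the robot's side. I'll refine the chute pose next.

Run:
```python
from h import *
im=viewer.grab_frame('top')
c=im[165:285,230:455]; save('topc',cv2.resize(c,None,fx=3.5,fy=3.5,interpolation=cv2.INTER_CUBIC))
im=viewer.grab_frame('scene')
c=im[220:332,208:404]; save('scc',cv2.resize(c,None,fx=4,fy=4,interpolation=cv2.INTER_CUBIC))
for n in('top','scene'):
    k=viewer.get_calibration(n); print(n,np.round(k['camera_matrix'],1).tolist(),np.round(k['R'],4).tolist(),np.round(k['t'],4).tolist())
print([ (a,getattr(ctrl,a)) for a in dir(ctrl) if a[0]!='_'])
```

```text
top [[509.0, 0.0, 330.7], [0.0, 509.0, 237.5], [0.0, 0.0, 1.0]] [[-0.0253, -0.9993, 0.0274], [-0.9982, 0.0237, -0.0546], [0.0539, -0.0287, -0.9981]] [0.0235, 0.5476, 0.9963]
scene [[437.7, 0.0, 322.2], [0.0, 437.7, 237.4], [0.0, 0.0, 1.0]] [[0.3355, 0.942, 0.002], [0.6931, -0.2454, -0.6778], [-0.638, 0.2288, -0.7353]] [-0.2225, -0.3199, 1.3956]
[('Unreachable', <class 'cell.Unreachable'>), ('finger_overhang', 0.017)]
```

View pics/topc.png

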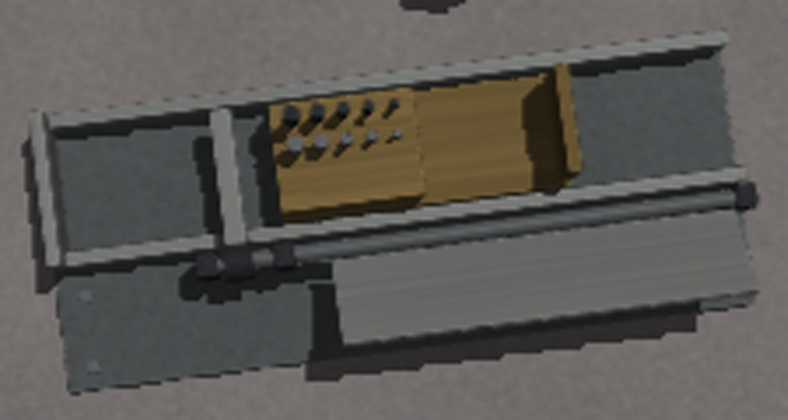

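View pics/scc.png

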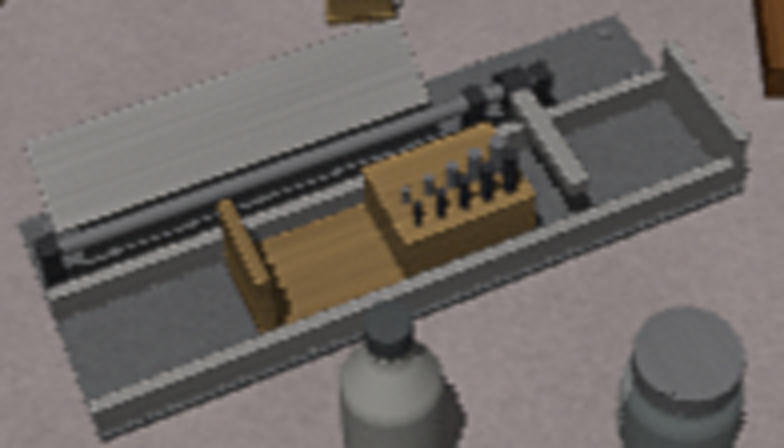

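```bash
cat > fit.py <<'E'
from h import *
from scipy.optimize import least_squares
C={n:viewer.get_calibration(n) for n in('top','scene')}
def proj(n,X):
    k=C[n]; p=np.asarray(X)@np.array(k['R']).T+np.array(k['t']); p=p@np.array(k['camera_matrix']).T
    return p[...,:2]/p[...,2:]
def world(P,X):
    X=np.asarray(X,float)/1000; c,s=np.cos(P[2]),np.sin(P[2])
    return np.stack([P[0]+c*X[...,0]-s*X[...,1],P[1]+s*X[...,0]+c*X[...,1],X[...,2]],-1)
E
cat > fit1.py <<'E'
from fit import *
T=[((724,32),(-230,-43,28)),((727,45),(-230,-35,28)),((745,169),(-230,35,28)),((48,112),(156,-43,50)),((60,265),(156,43,50)),
((757,290),(-215,105.4,78.2)),((342,345),(10,105.4,78.2)),((333,262),(10,58.7,51.2))]
S=[((97,408),(-230,-39,28)),((745,138),(160,-43,50)),((668,45),(160,43,50)),((28,148),(-215,105.4,78.2)),((402,25),(10,105.4,78.2)),((430,97),(10,58.7,51.2))]
tp=np.array([a for a,b in T])/3.5+[230,165]; tx=[b for a,b in T]
sp=np.array([a for a,b in S])/4+[208,220]; sx=[b for a,b in S]
def f(P,both=3):
    r=[]
    if both&1:r.append((proj('top',world(P,tx))-tp).ravel())
    if both&2:r.append((proj('scene',world(P,sx))-sp).ravel())
    return np.concatenate(r)
for b in(1,2,3):
    q=least_squares(f,[.608,.022,1.68],loss='soft_l1',args=(b,)); print(b,np.round(q.x,4),np.degrees(q.x[2]));
P=q.x; print(np.round(f(P).reshape(-1,2),1).tolist()); np.save('P.npy',P)
print(world(P,[[60,53,45],[73.5,0,6]]))
# rack: back plate top rear edge z=66, front deck
for n,px,z in(('top',(np.array([570,64])/3.5+[230,165]),66),('top',(np.array([581,172])/3.5+[230,165]),66)):
    g=least_squares(lambda v:proj(n,world(P,[v[0],v[1],z]))-px,[-130,0]).x; print(n,g)
for px in((222,200),(268,282)):
    g=least_squares(lambda v:proj('scene',world(P,[v[0],v[1],66]))-(np.array(px)/4+[208,220]),[-130,0]).x; print('scene',g)
for n in('top','scene'):
    R=np.array(C[n]['R']);print(n,'cam at',-R.T@np.array(C[n]['t']))
E
python3 fit1.py
```

```text
1 [0.6019 0.0197 1.6746] 95.9488221708654
2 [0.6075 0.0233 1.6818] 96.36122743961752
3 [0.6031 0.0206 1.6729] 95.8481023123278
[[0.2, -0.5], [-0.1, -0.3], [-0.4, -0.8], [-2.3, -1.1], [-0.4, -0.3], [0.1, -0.0], [-0.6, -0.4], [-1.4, -0.9], [-2.8, -1.1], [-1.0, -0.7], [-0.6, -2.0], [-2.3, -2.4], [-2.0, -2.9], [-0.5, 0.2]]
[[0.54425693 0.07486946 0.045     ]
 [0.59560556 0.09369945 0.006     ]]
top [-133.59585339  -29.21703194]
top [-131.65550841   29.93520105]
scene [-127.04064413   26.9804031 ]
scene [-124.30427857  -34.32559006]
top cam at [0.49349521 0.03907603 1.02367086]
scene cam at [ 1.18670703 -0.1882663   0.80976353]
```

```bash
cat > tgt.py <<'E'
from fit import *
from scipy.spatial.transform import Rotation as R
P=np.load('P.npy')
def rep():
    s=sensors.state(); p=np.array(s['tcp_pos']); Rm=R.from_quat(s['orientation']).as_matrix()
    d=p[:2]-P[:2]; c,sn=np.cos(P[2]),np.sin(P[2])
    print('t',round(s['t'],2),'chute xyz mm',np.round([1e3*(c*d[0]+sn*d[1]),1e3*(-sn*d[0]+c*d[1]),1e3*p[2]],1),'toolx deg rel chute',np.round(np.degrees(np.arctan2(Rm[1,0],Rm[0,0])-P[2]),2),'tilt',np.round(Rm[:,2],4),'w',round(s['width'],4),'F chute',np.round([c*s['contact_force'][0]+sn*s['contact_force'][1],-sn*s['contact_force'][0]+c*s['contact_force'][1],s['contact_force'][2]],2))
    return p,Rm
E
python3 - <<'E'
from tgt import *
p,Rm=rep()
t=world(P,[-155,43,160]); print(t, Rm.T@(t-p));
E
```

```text
t 1.0 chute xyz mm [-500.6  408.8  248.3] toolx deg rel chute -70.36 tilt [-0. -0. -1.] w 0.0855 F chute [0.67 0.57 0.27]
[ 0.57611156 -0.13799266  0.16      ] [ 0.46068273 -0.20257352  0.08827575]
```

Emit:
{"api": "move_arm", "payload": {
  "series": [
    {"slide": [0.04, -0.017, 0], "roll": -0.1, "gripper": 0.08},
    {"slide": [0.08, -0.035, 0], "roll": -0.2, "gripper": 0.08},
    {"slide": [0.12, -0.053, 0], "roll": -0.32, "gripper": 0.08},
    {"slide": [0.16, -0.07, 0], "roll": -0.43, "gripper": 0.08},
    {"slide": [0.2, -0.088, 0], "roll": -0.53, "gripper": 0.08},
    {"slide": [0.24, -0.105, 0], "roll": -0.64, "gripper": 0.08},
    {"slide": [0.28, -0.123, 0], "roll": -0.75, "gripper": 0.08},
    {"slide": [0.32, -0.141, 0], "roll": -0.85, "gripper": 0.08},
    {"slide": [0.36, -0.158, 0], "roll": -0.96, "gripper": 0.08},
    {"slide": [0.4, -0.176, 0.0], "roll": -1.07, "gripper": 0.08},
    {"slide": [0.43, -0.189, 0.02], "roll": -1.15, "gripper": 0.08},
    {"slide": [0.45, -0.198, 0.04], "roll": -1.2, "gripper": 0.08},
    {"slide": [0.461, -0.2026, 0.065], "roll": -1.228, "gripper": 0.08},
    {"slide": [0.461, -0.2026, 0.08], "roll": -1.228, "gripper": 0.08},
    {"slide": [0.461, -0.2026, 0.088], "roll": -1.228, "gripper": 0.08},
    {"slide": [0.461, -0.2026, 0.088], "roll": -1.228, "gripper": 0.08}
  ]
}}

```text
t: 3.0
tcp_pos: [0.576, -0.1383, 0.1602]
orientation: [0.671, 0.742, -0.0, -0.0]
contact_force: [0.1, 0.1, 0.4]
width: 0.0802
```

Run:
```python
from tgt import *
rep()
save('w1',viewer.grab_frame('wrist'))
im=viewer.grab_frame('scene'); save('s1',cv2.resize(im[150:350,150:420],None,fx=2.9,fy=2.9,interpolation=cv2.INTER_CUBIC))
for n in ('gate_axis','pedal_mid','rack','chute_home'):
    print(n,[(round(d['p'],2),np.round(d['position'],4).tolist()) for d in viewer.landmark_of('wrist',n)])
print(world(P,[[60,53,45],[-102.5,53+31,62],[-50,0,6]]))
```

```text
t 3.0 chute xyz mm [-155.3   43.1  160.2] toolx deg rel chute -0.07 tilt [-5.e-04  1.e-04 -1.e+00] w 0.0802 F chute [ 0.05 -0.09  0.36]
gate_axis [(0.25, [0.5286, -0.0882, 0.0599])]
pedal_mid []
rack [(0.72, [0.3147, -0.2573, -0.0014]), (0.66, [0.3701, 0.03, -0.0005]), (0.62, [0.6095, -0.028, 0.0058])]
chute_home []
[[ 0.54425693  0.07486946  0.045     ]
 [ 0.52997564 -0.08994345  0.062     ]
 [ 0.60818916 -0.02915779  0.006     ]]
```

View pics/w1.png

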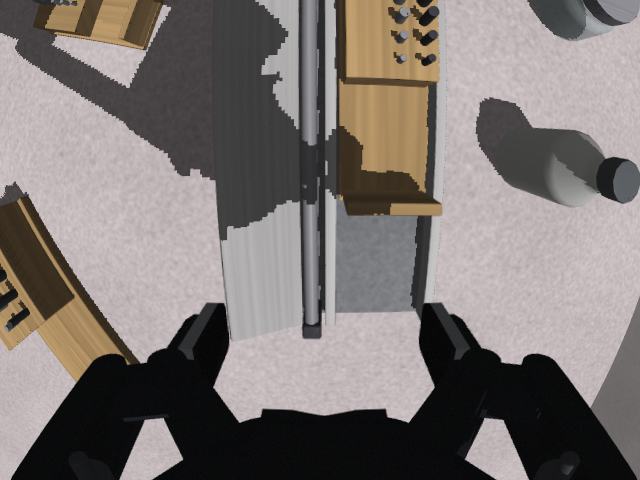

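View pics/s1.png

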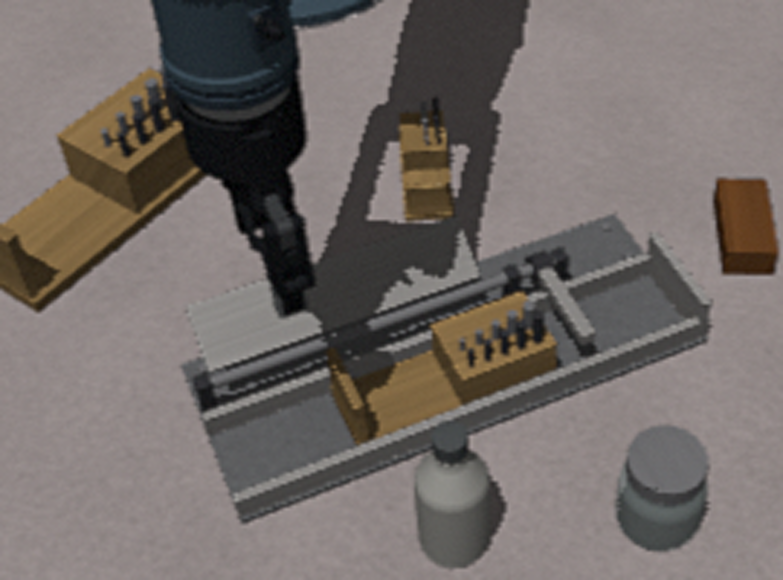

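The wrist view shows the fingers straddling shaft and pedal. The pedal's entry edge runs from (231,341) to (302,325), and the top edge of the back plate from (345,214) to (441,214). I'll check the fitted pose against this view.

Run:
```python
from tgt import *
k=viewer.get_calibration('wrist'); K=np.array(k['camera_matrix']);print(np.round(K,1).tolist())
def pw(X):
    q=np.asarray(X)@np.array(k['R']).T+np.array(k['t']); rho=np.hypot(q[...,0],q[...,1]); th=np.arctan2(rho,q[...,2])
    return np.stack([K[0,2]+K[0,0]*th*q[...,0]/rho,K[1,2]+K[1,1]*th*q[...,1]/rho],-1)
pts=dict(ped_out=(-215,105.4,78.2),ped_in=(-215,58.7,51.2),wallm_out=(-230,-43,28),wallm_in=(-230,-35,28),wallp_in=(-230,35,28),plate1=(-132,30,66),plate2=(-132,-30,66))
for n,v in pts.items(): print(n,v,np.round(pw(world(P,v)),1))
# inverse: refine plane pose
def inv(px,z): return least_squares(lambda v:pw(world(P,[v[0],v[1],z]))-px,[-200,0]).x.round(1)
for n,px,z in(('ped_out',(231,341),78.2),('wallm_outer',(436,311),28),('wallm_in',(413,312),6),('plate1',(345,214.5),66),('plate2',(441,215),66),('wallp_in',(336,325),28)): print(n,inv(px,z))
Rm=R.from_quat(sensors.state()['orientation']).as_matrix();p=np.array(sensors.state()['tcp_pos'])
for dz in(.004,.01,.017):
  for s in(-1,1):
    print(dz,s,pw(p+Rm@np.array([.011,s*.0401,dz])).round(0),pw(p+Rm@np.array([.011,s*.0546,dz])).round(0))
```

```text
[[371.6, 0.0, 323.6], [0.0, 371.6, 241.9], [0.0, 0.0, 1.0]]
ped_out (-215, 105.4, 78.2) [230.2 340.7]
ped_in (-215, 58.7, 51.2) [300.9 322.8]
wallm_out (-230, -43, 28) [427.3 322.8]
wallm_in (-230, -35, 28) [418.  323.1]
wallp_in (-230, 35, 28) [332.6 324.8]
plate1 (-132, 30, 66) [343.6 215.8]
plate2 (-132, -30, 66) [437.9 216.7]
ped_out [-215.2  104.8]
wallm_outer [-219.2  -49.2]
wallm_in [-231.2  -35.7]
plate1 [-131.2   29.2]
plate2 [-130.9  -32. ]
wallp_in [-230.2   32.3]
0.004 -1 [223. 298.] [189. 297.]
0.004 1 [424. 299.] [457. 298.]
0.01 -1 [226. 292.] [194. 291.]
0.01 1 [420. 292.] [453. 292.]
0.017 -1 [230. 285.] [199. 285.]
0.017 1 [416. 286.] [448. 285.]
```

Emit:
{"api": "move_arm", "payload": {
  "series": [
    {"slide": [0, 0, 0.03]},
    {"slide": [0, 0, 0.06]},
    {"slide": [0, 0, 0.075]},
    {"slide": [0, 0, 0.085]},
    {"slide": [0, 0, 0.095]},
    {"slide": [0, 0, 0.105]},
    {"slide": [0, 0, 0.114]},
    {"slide": [0, 0, 0.114]}
  ]
}}

```text
validation failed for argument at $.se...
```

```bash
cat > gate.py <<'E'
from tgt import *
import sys
tag=sys.argv[1]
rep()
im=viewer.grab_frame('scene')
o=np.ascontiguousarray(im)
big=cv2.resize(o[190:350,190:420],None,fx=3.4,fy=3.4,interpolation=cv2.INTER_CUBIC)
# arm centre line tip prediction: arm from axis to chute y=-43 approx along -y at angle q
for q,col in((0.75,(255,0,0)),(0.95,(255,255,0)),(1.15,(0,255,0))):
    L=np.array([[60,53-r*np.cos(q),45+r*np.sin(q)] for r in(10,95)])
    a=(proj('scene',world(P,L))-[190,190]+.5)*3.4
    cv2.line(big,tuple(int(v) for v in a[0]),tuple(int(v) for v in a[1]),col,1)
save('g'+tag,big)
E
python3 gate.py 1
```

```text
t 3.3 chute xyz mm [-155.3   42.4  161.1] toolx deg rel chute -0.02 tilt [ 1.3e-03 -6.0e-04 -1.0e+00] w 0.0799 F chute [ 0.2  -0.61  0.14]
```

View pics/g1.png

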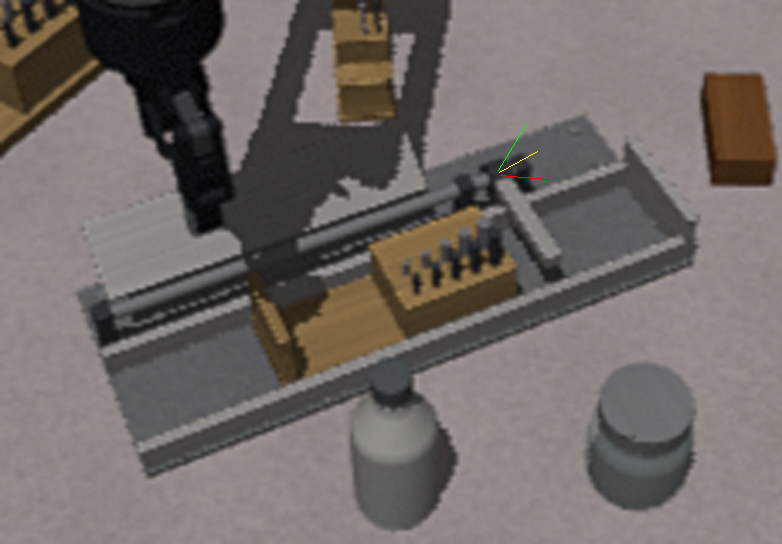

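The call was refused because each row needs every field, so the arm hasn't moved. I'll send it again in full.

Emit:
{"api": "move_arm", "payload": {
  "series": [
    {"slide": [0, 0, 0.03], "roll": 0, "gripper": 0.08},
    {"slide": [0, 0, 0.06], "roll": 0, "gripper": 0.08},
    {"slide": [0, 0, 0.075], "roll": 0, "gripper": 0.08},
    {"slide": [0, 0, 0.085], "roll": 0, "gripper": 0.08},
    {"slide": [0, 0, 0.095], "roll": 0, "gripper": 0.08},
    {"slide": [0, 0, 0.105], "roll": 0, "gripper": 0.08},
    {"slide": [0, 0, 0.114], "roll": 0, "gripper": 0.08},
    {"slide": [0, 0, 0.114], "roll": 0, "gripper": 0.08}
  ]
}}

```text
t: 4.35
tcp_pos: [0.5764, -0.1379, 0.0459]
orientation: [0.67, 0.742, -0.0, 0.0]
contact_force: [-0.9, -0.9, 2.0]
width: 0.0802
```

```bash
python3 gate.py 2
```

```text
t 4.35 chute xyz mm [-155.    42.7   45.9] toolx deg rel chute -0.01 tilt [-0.e+00 -1.e-04 -1.e+00] w 0.0802 F chute [-0.76  0.96  1.99]
```

View pics/g2.png

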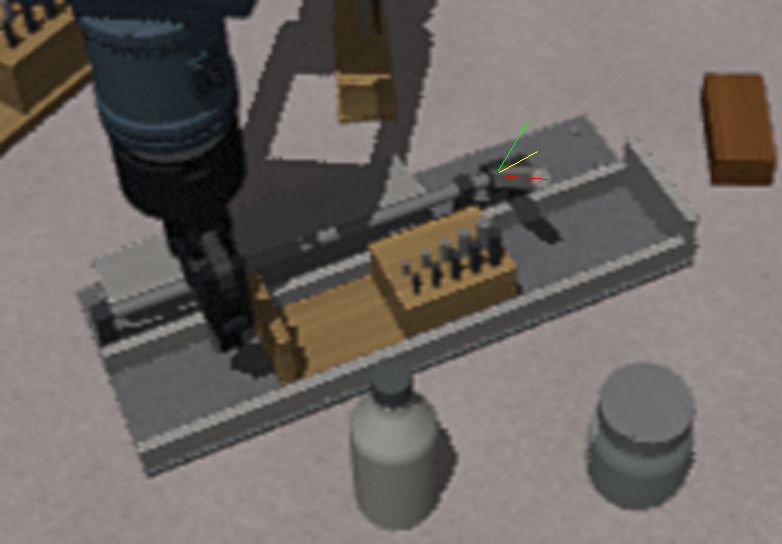

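The arm is up, with its tip near (545,178) on the 0.75 line, so the fingertip overhang is about 5 mm here. Going 9 mm lower should bring the gate to about 1.0.

Emit:
{"api": "move_arm", "payload": {
  "series": [
    {"slide": [0, 0, 0.005], "roll": 0, "gripper": 0.08},
    {"slide": [0, 0, 0.009], "roll": 0, "gripper": 0.08},
    {"slide": [0, 0, 0.009], "roll": 0, "gripper": 0.08}
  ]
}}

```text
t: 4.78
tcp_pos: [0.5765, -0.1378, 0.0372]
orientation: [0.67, 0.742, 0.0, 0.0]
contact_force: [-0.0, -0.8, 3.0]
width: 0.0802
```

```bash
python3 gate.py 3; python3 -c "
from h import *
save('w3',viewer.grab_frame('wrist'))"
```

```text
t 4.78 chute xyz mm [-154.9   42.6   37.2] toolx deg rel chute 0.0 tilt [ 3.e-04 -1.e-04 -1.e+00] w 0.0802 F chute [-0.81  0.09  3.  ]
```

View pics/g3.png

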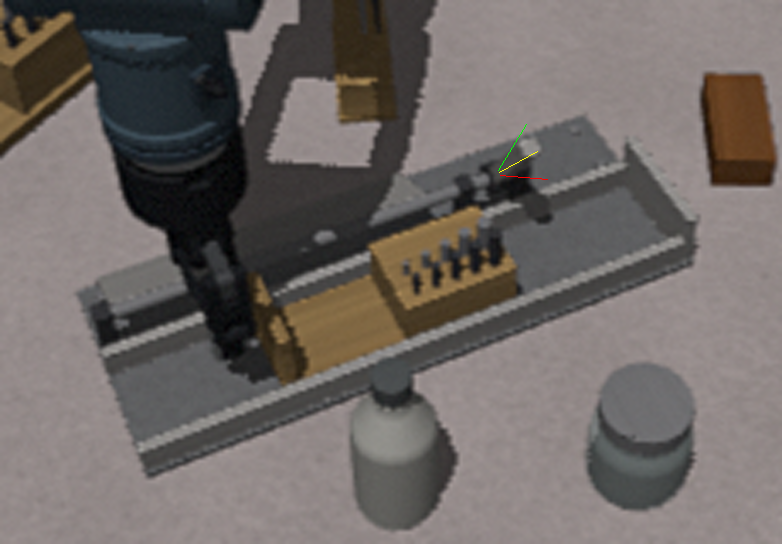

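View pics/w3.png

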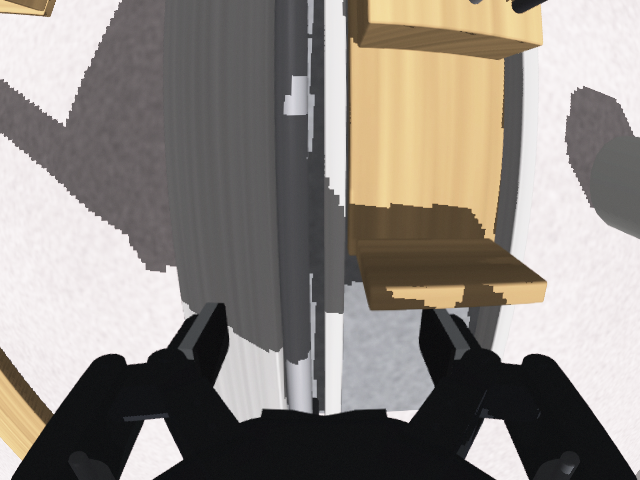

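Run:
```python
from tgt import *
k=viewer.get_calibration('wrist');Rc=np.array(k['R']);c=-Rc.T@np.array(k['t'])
s=sensors.state();Rm=R.from_quat(s['orientation']).as_matrix();print(Rm.T@(c-np.array(s['tcp_pos'])),Rm.T@Rc.T[:,2])
```

```text
[ 0.07507607  0.00025772 -0.12672389] [-2.95019972e-01 -8.93735601e-04  9.55490668e-01]
```

Emit:
{"api": "move_arm", "payload": {
  "series": [
    {"slide": [0.006, 0, 0.009], "roll": 0, "gripper": 0.08},
    {"slide": [0.01, 0, 0.009], "roll": 0, "gripper": 0.08},
    {"slide": [0.013, 0, 0.009], "roll": 0, "gripper": 0.08},
    {"slide": [0.016, 0, 0.009], "roll": 0, "gripper": 0.08},
    {"slide": [0.02, 0, 0.009], "roll": 0, "gripper": 0.08},
    {"slide": [0.025, 0, 0.009], "roll": 0, "gripper": 0.08},
    {"slide": [0.03, 0, 0.009], "roll": 0, "gripper": 0.08},
    {"slide": [0.036, 0, 0.009], "roll": 0, "gripper": 0.08},
    {"slide": [0.042, 0, 0.009], "roll": 0, "gripper": 0.08},
    {"slide": [0.047, 0, 0.009], "roll": 0, "gripper": 0.08},
    {"slide": [0.05, 0, 0.009], "roll": 0, "gripper": 0.08},
    {"slide": [0.05, 0, 0.009], "roll": 0, "gripper": 0.08}
  ]
}}

```text
t: 6.38
tcp_pos: [0.5713, -0.0918, 0.0302]
orientation: [0.67, 0.743, -0.002, 0.002]
contact_force: [-7.7, -14.2, 16.1]
width: 0.0795
```

```bash
python3 gate.py 4
```

```text
t 6.38 chute xyz mm [-108.6   43.1   30.2] toolx deg rel chute 0.06 tilt [-4.0e-04 -5.7e-03 -1.0e+00] w 0.0795 F chute [-13.33   9.15  16.06]
```

View pics/g4.png

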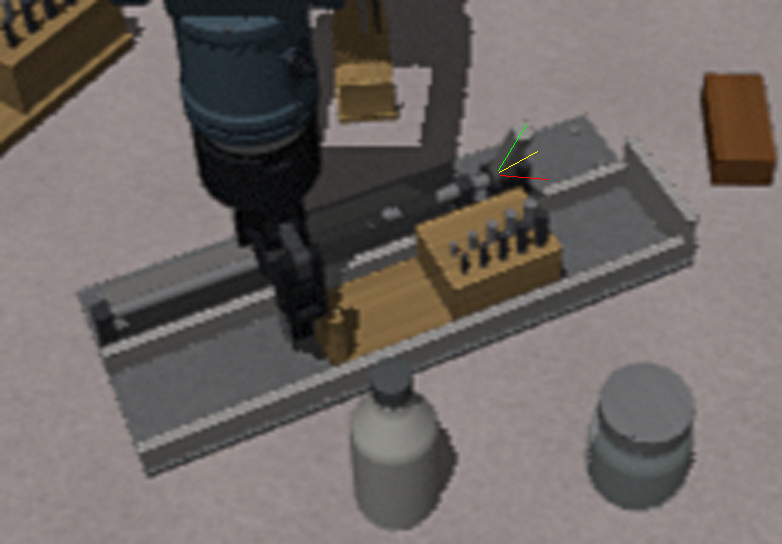

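My mistake: slides count from the pose at the start of the call, so repeating z = 9 mm pressed the pedal a further 9 mm, to its hard stop (16 N). That is harmless, and the rack slid well. I'll back off a touch, raise the tool 9 mm, then go on at z = 0.

Emit:
{"api": "move_arm", "payload": {
  "series": [
    {"slide": [-0.006, 0, 0], "roll": 0, "gripper": 0.08},
    {"slide": [-0.008, 0, -0.004], "roll": 0, "gripper": 0.08},
    {"slide": [-0.008, 0, -0.009], "roll": 0, "gripper": 0.08},
    {"slide": [-0.008, 0, -0.009], "roll": 0, "gripper": 0.08}
  ]
}}

```text
t: 6.92
tcp_pos: [0.5716, -0.0958, 0.0371]
orientation: [0.67, 0.742, -0.0, -0.0]
contact_force: [-3.3, 0.9, 1.5]
width: 0.0797
```

```bash
python3 gate.py 5
```

```text
t 6.92 chute xyz mm [-112.6   43.2   37.1] toolx deg rel chute 0.0 tilt [-1.1e-03  2.0e-04 -1.0e+00] w 0.0797 F chute [1.22 3.18 1.47]
```

View pics/g5.png

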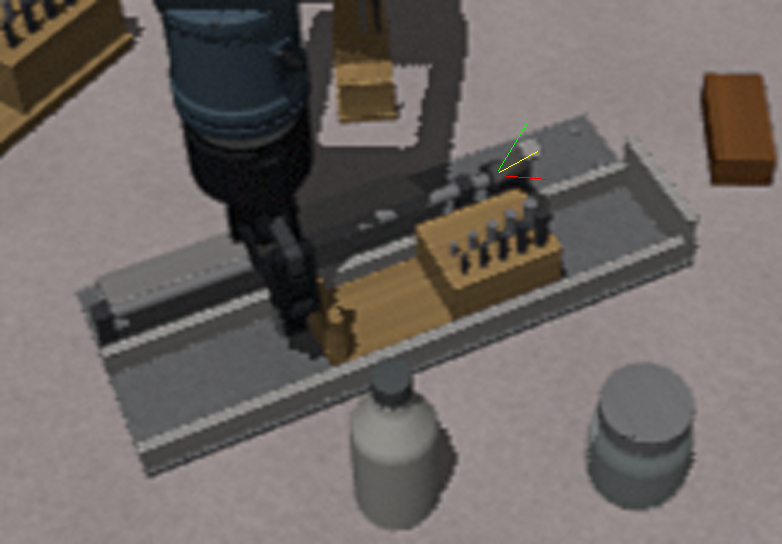

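Emit:
{"api": "move_arm", "payload": {
  "series": [
    {"slide": [0.004, 0, 0], "roll": 0, "gripper": 0.08},
    {"slide": [0.008, 0, 0], "roll": 0, "gripper": 0.08},
    {"slide": [0.012, 0, 0], "roll": 0, "gripper": 0.08},
    {"slide": [0.016, 0, 0], "roll": 0, "gripper": 0.08},
    {"slide": [0.021, 0, 0], "roll": 0, "gripper": 0.08},
    {"slide": [0.026, 0, 0], "roll": 0, "gripper": 0.08},
    {"slide": [0.031, 0, 0], "roll": 0, "gripper": 0.08},
    {"slide": [0.036, 0, 0], "roll": 0, "gripper": 0.08},
    {"slide": [0.041, 0, 0], "roll": 0, "gripper": 0.08},
    {"slide": [0.046, 0, 0], "roll": 0, "gripper": 0.08},
    {"slide": [0.051, 0, 0], "roll": 0, "gripper": 0.08},
    {"slide": [0.056, 0, 0], "roll": 0, "gripper": 0.08},
    {"slide": [0.061, 0, 0], "roll": 0, "gripper": 0.08},
    {"slide": [0.066, 0, 0], "roll": 0, "gripper": 0.08},
    {"slide": [0.071, 0, 0], "roll": 0, "gripper": 0.08},
    {"slide": [0.076, 0, 0], "roll": 0, "gripper": 0.08},
    {"slide": [0.08, 0, 0], "roll": 0, "gripper": 0.08},
    {"slide": [0.08, 0, 0], "roll": 0, "gripper": 0.08}
  ]
}}

```text
t: 9.22
tcp_pos: [0.5646, -0.0165, 0.0376]
orientation: [0.67, 0.742, 0.0, 0.001]
contact_force: [-0.5, -3.1, 2.1]
width: 0.0797
```

```bash
python3 gate.py 6
```

```text
t 9.22 chute xyz mm [-32.9  42.1  37.6] toolx deg rel chute 0.01 tilt [ 1.4e-03 -6.0e-04 -1.0e+00] w 0.0797 F chute [-3.05  0.78  2.11]
```

View pics/g6.png

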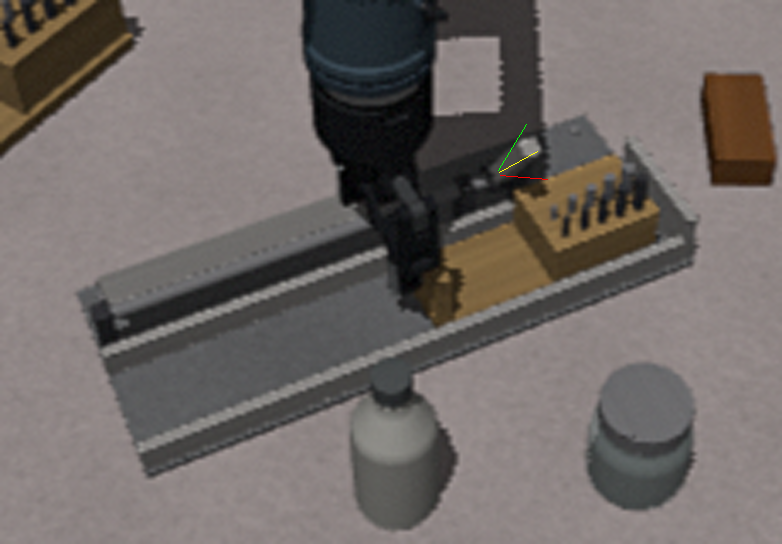

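The block has passed under the raised arm, which is still near 1.0, and about 13 mm remain. I'll creep in the last stretch and watch for the stop force.

Emit:
{"api": "move_arm", "payload": {
  "series": [
    {"slide": [0.003, 0, 0], "roll": 0, "gripper": 0.08},
    {"slide": [0.006, 0, 0], "roll": 0, "gripper": 0.08},
    {"slide": [0.008, 0, 0], "roll": 0, "gripper": 0.08},
    {"slide": [0.0095, 0, 0], "roll": 0, "gripper": 0.08},
    {"slide": [0.011, 0, 0], "roll": 0, "gripper": 0.08},
    {"slide": [0.012, 0, 0], "roll": 0, "gripper": 0.08},
    {"slide": [0.012, 0, 0], "roll": 0, "gripper": 0.08}
  ]
}}

```text
t: 10.15
tcp_pos: [0.5632, -0.0051, 0.0376]
orientation: [0.67, 0.742, -0.0, 0.001]
contact_force: [-0.3, -5.6, 3.6]
width: 0.0802
```

```bash
python3 gate.py 7
```

```text
t 10.15 chute xyz mm [-21.5  42.3  37.6] toolx deg rel chute -0.01 tilt [ 0.001 -0.001 -1.   ] w 0.0802 F chute [-5.59  0.85  3.58]
```

View pics/g7.png

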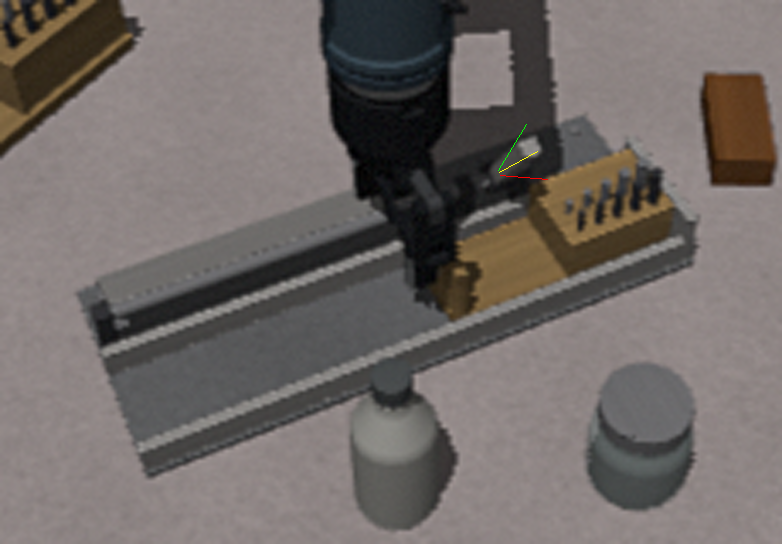

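Emit:
{"api": "move_arm", "payload": {
  "series": [
    {"slide": [0.001, 0, 0], "roll": 0, "gripper": 0.08},
    {"slide": [0.002, 0, 0], "roll": 0, "gripper": 0.08},
    {"slide": [0.003, 0, 0], "roll": 0, "gripper": 0.08},
    {"slide": [0.003, 0, 0], "roll": 0, "gripper": 0.08}
  ]
}}

```text
t: 10.7
tcp_pos: [0.563, -0.003, 0.0377]
orientation: [0.67, 0.742, -0.0, 0.001]
contact_force: [-1.5, -9.4, 3.0]
width: 0.0798
```

```bash
python3 -c "
from tgt import *
rep()"
```

```text
t 10.7 chute xyz mm [-19.4  42.3  37.7] toolx deg rel chute -0.03 tilt [ 0.0012 -0.0021 -1.    ] w 0.0798 F chute [-9.15  2.47  2.98]
```

Emit:
{"api": "move_arm", "payload": {
  "series": [
    {"slide": [0.001, 0, 0], "roll": 0, "gripper": 0.08},
    {"slide": [0.002, 0, 0], "roll": 0, "gripper": 0.08},
    {"slide": [0.003, 0, 0], "roll": 0, "gripper": 0.08},
    {"slide": [0.003, 0, 0], "roll": 0, "gripper": 0.08}
  ]
}}

```text
t: 11.2
tcp_pos: [0.563, -0.0028, 0.0379]
orientation: [0.671, 0.742, -0.002, 0.002]
contact_force: [-3.5, -22.2, 2.6]
width: 0.0801
```

```bash
python3 gate.py 8
```

```text
t 11.2 chute xyz mm [-19.2  42.3  37.9] toolx deg rel chute -0.11 tilt [ 0.0015 -0.0056 -1.    ] w 0.0801 F chute [-21.7   5.7   2.6]
```

View pics/g8.png

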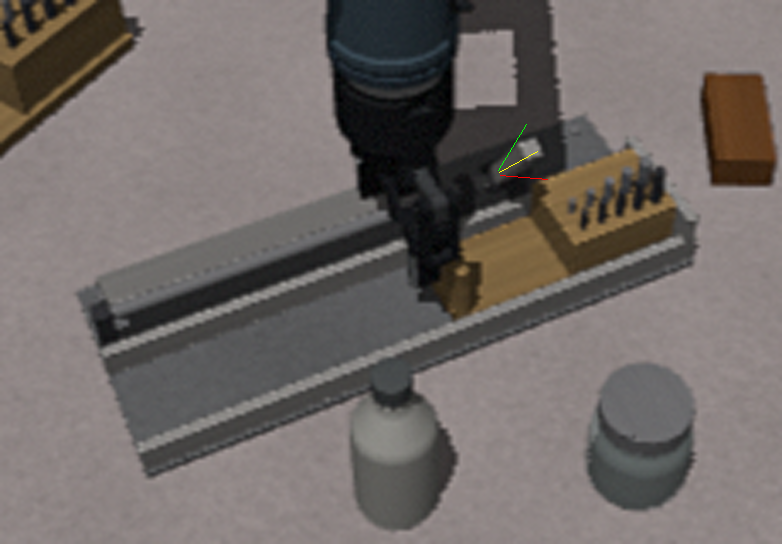

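The rack is home: 22 N with no further motion, and the TCP at chute x = -19 against -20 expected. Next I back off with the pedal still held, then rise slowly so the arm comes down gently.

Emit:
{"api": "move_arm", "payload": {
  "series": [
    {"slide": [-0.004, 0, 0], "roll": 0, "gripper": 0.08},
    {"slide": [-0.008, 0, 0], "roll": 0, "gripper": 0.08},
    {"slide": [-0.012, 0, 0], "roll": 0, "gripper": 0.08},
    {"slide": [-0.012, 0, 0], "roll": 0, "gripper": 0.08},
    {"slide": [-0.012, 0, -0.006], "roll": 0, "gripper": 0.08},
    {"slide": [-0.012, 0, -0.012], "roll": 0, "gripper": 0.08},
    {"slide": [-0.012, 0, -0.018], "roll": 0, "gripper": 0.08},
    {"slide": [-0.012, 0, -0.024], "roll": 0, "gripper": 0.08},
    {"slide": [-0.012, 0, -0.03], "roll": 0, "gripper": 0.08},
    {"slide": [-0.012, 0, -0.036], "roll": 0, "gripper": 0.08},
    {"slide": [-0.012, 0, -0.042], "roll": 0, "gripper": 0.08},
    {"slide": [-0.012, 0, -0.05], "roll": 0, "gripper": 0.08},
    {"slide": [-0.012, 0, -0.06], "roll": 0, "gripper": 0.08},
    {"slide": [-0.012, 0, -0.08], "roll": 0, "gripper": 0.08},
    {"slide": [-0.012, 0, -0.105], "roll": 0, "gripper": 0.08},
    {"slide": [-0.012, 0, -0.13], "roll": 0, "gripper": 0.08},
    {"slide": [-0.012, 0, -0.15], "roll": 0, "gripper": 0.08},
    {"slide": [-0.012, 0, -0.15], "roll": 0, "gripper": 0.08}
  ]
}}

```text
t: 13.5
tcp_pos: [0.5645, -0.0107, 0.1894]
orientation: [0.67, 0.742, 0.001, 0.002]
contact_force: [0.3, 0.6, 0.1]
width: 0.0798
```

```bash
python3 gate.py 9
python3 - <<'E'
from tgt import *
im=viewer.grab_frame('top'); save('t9',cv2.resize(im[80:300,170:470],None,fx=2.6,fy=2.6,interpolation=cv2.INTER_CUBIC))
save('w9',viewer.grab_frame('wrist'))
for n in('rack','glue','jar','offcut'):
    for c in('scene','wrist'):
        print(n,c,[(round(d['p'],2),np.round(d['position'],4).tolist()) for d in viewer.landmark_of(c,n)])
print(world(P,[73.5,0,6]))
E
```

```text
t 13.5 chute xyz mm [-27.2  41.5 189.4] toolx deg rel chute 0.0 tilt [ 0.0039 -0.001  -1.    ] w 0.0798 F chute [ 0.59 -0.34  0.13]
rack scene [(0.71, [0.3647, 0.0327, -0.0011]), (0.67, [0.5925, 0.0947, 0.0069]), (0.57, [0.3107, -0.2531, 0.0011])]
rack wrist [(0.8, [0.5942, 0.0947, 0.004]), (0.71, [0.366, 0.0362, 0.0]), (0.54, [0.7676, 0.0861, -0.0037])]
glue scene [(0.69, [0.7382, -0.0603, 0.0046])]
glue wrist [(0.6, [0.7324, -0.0618, 0.0026])]
jar scene [(0.78, [0.7699, 0.0864, -0.0002])]
jar wrist [(0.71, [0.7643, 0.0843, -0.0017])]
offcut scene [(0.57, [0.5298, 0.2769, -0.0005])]
offcut wrist []
[0.59560556 0.09369945 0.006     ]
```

View pics/g9.png

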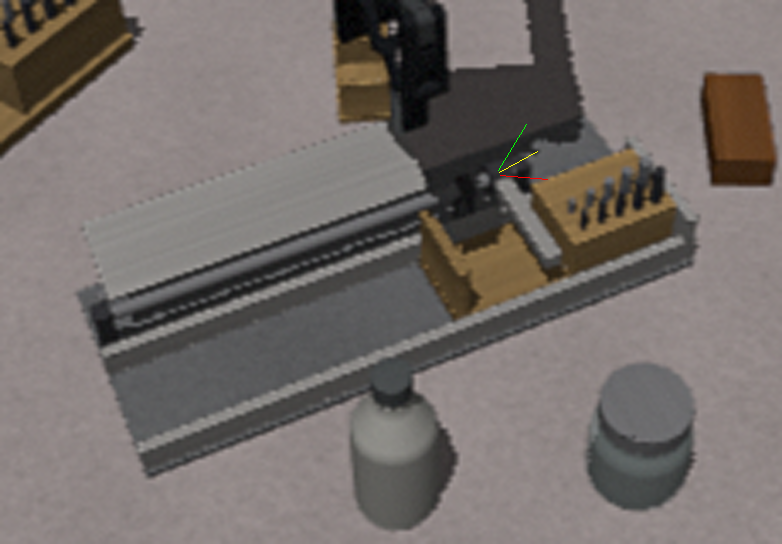

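View pics/w9.png

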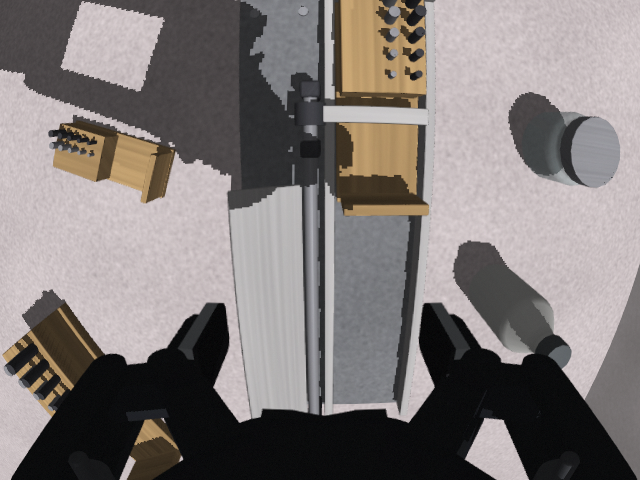

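View pics/t9.png

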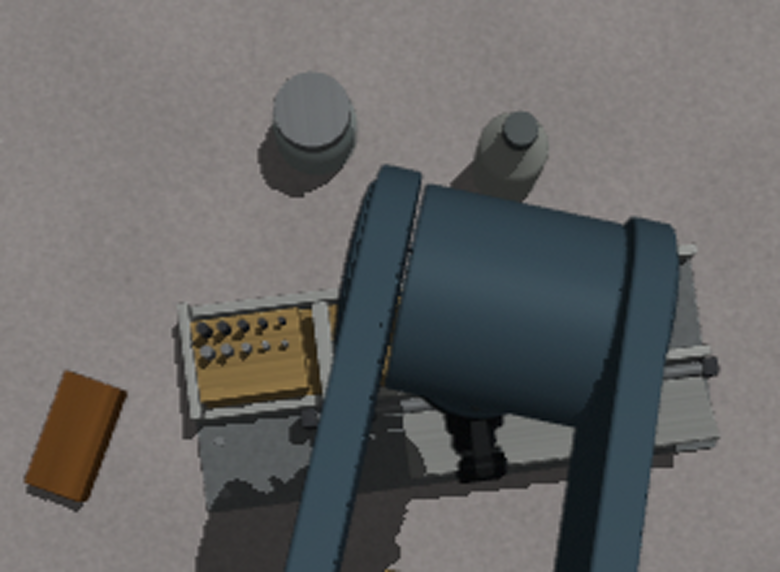

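The pictures show the arm shut level behind the block: wrist view, arm at (375,115) with the block starting at y ≈ 93. In the top view the block is hard against the end stop, and the bystanders haven't moved. The gripper is well clear with about zero force, so I'm handing in.

```bash
python3 -c "
from h import *
print(close_job())"
```

```text
the job is handed in; nothing more can be done
None
```

The rack is parked: it sits against the end stop with the barrier arm shut behind its block. I handed the job in at about 13.7 s of the 38 s allowed.

**What I did:** I set the gripper to an 80 mm opening, with one fingertip on the pedal and the other behind the back plate. I pressed the pedal until the arm was raised to about 1.0 rad. I then pushed the rack home, backed off about 8 mm with the pedal still held, and rose slowly so the arm came down gently.

**Last checks:**
- **Rack home:** it stopped against 22 N with no further motion, and the gripper was within 1 mm of where I expected it. The networks put the rack 2–3 mm from the home point, within their accuracy, and the top view shows the block against the stop.
- **Barrier arm:** the scene and wrist pictures show it level, just behind the block.
- **Bystanders:** the glue bottle and jar are within about 5 mm of their first readings. The offcut differs by about 6.5 mm. That is slightly more than the networks' usual 4 mm error, but it looks unmoved in the pictures and nothing went near it.
- **Robot:** it was clear of everything, with about zero force.

**What went wrong or disagreed:**
- **Pedal over-pressed:** for the first part of the push I gave the wrong height and pressed the pedal 9 mm too far, to about its hard stop (16 N upward on the tool). I backed off and raised it before going on; the arm stayed up throughout.
- **Refused move:** one move call was refused because rows lacked fields, and nothing moved.
- **Camera disagreement:** the two fixed cameras differed by about 6 mm on the chute position. The combined fit matched most wrist-camera points to 1–3 mm; one wall corner was about 11 mm off, which I took for a misread corner.

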